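# Hold the shavings chute open with its lever

## Task

Open the shavings chute: push the stop block by its peg, sliding it along the bench without lifting or tipping it, until it is clear of the lever's pad; only then press the pad right down so that the lever raises the heavy flap. Finish while still holding the lever down with the fingers, flap up. Touch only block and lever, and leave everything else where it is.

Things in the scene. Friction and masses are not known exactly. Their poses are not given: they have to be found in the camera images.
- lever: Pale wooden lever, 310 x 34 x 22 mm, on a steel cross axle that lies loose in the open slots of a saddle. Origin: axle centre, 85 mm up. x points to the short end (steel nose 130 mm off, under the flap's lip), y along the axle, z up; as reported x is level at rest, though the bar then slopes, long end (on -x, 230 mm off) up. It turns about 0.48 rad until the long end is on the bench.
- lever_pad (a point): Centre of the top of the broad pad (70 x 56 x 22 mm) ending the lever's long arm, 195 mm from the axle; press here, straight down. About 127 mm above the bench at rest, about 31 mm with the lever fully down. Needs about 7 N (4 to 11); rises by itself when let go.
- flap: Heavy steel flap (about 2.2 kg, 142 x 240 x 8 mm) over the plywood shavings chute beyond the lever, hinged along its far edge. Origin: underside of the front edge of its lip, 185 mm from the hinge line; z is square to its face: upright when shut, leaning as it rises. It falls shut by itself. The lever fully down raises it by about 0.34 rad; with the stop block in the way, no further than about 0.1.
- flap_lip (a point): Top of the front edge of the flap's 60 mm wide lip, over the lever's short end; 94 mm above the bench when shut, about 62 mm higher with the lever fully down.
- station: Fixed steel base with the lever's saddle (cheeks 117 mm high, within 45 mm of the axle) and the chute box (150 x 260 mm, 84 mm high) with the flap. Origin on the bench right under the lever's axle; x points along the lever to the chute, z up.
- block: Loose wooden stop block (0.4 kg), stepped: a tall end (60 x 60 mm, 85 mm high) under the lever's pad, and a low foot (60 mm wide, 25 mm high) running along its +y to 175 mm from the origin, with an upright peg. Origin: bench level under the tall end's centre. +y points sideways away from the lever (square to it within 0.15 rad); 150 mm of bench beyond the foot is free to slide it into.
- block_peg (a point): Centre of the top of the stop block's peg: 24 mm thick, 80 mm tall above the foot, top 105 mm above the bench, 150 mm along the block's +y from the tall end's centre. Between lever pad and peg some 100 mm over the foot is free for fingers; push it low down.
- bowl: Bystander, leave alone: dark turned wooden bowl, 116 mm across, 50 mm high; origin at its underside.
- tin: Bystander, leave alone: aluminium wax tin, 68 mm across, 46 mm high; origin at its underside.
- finial: Bystander, leave alone: slim turned wooden finial standing upright, 48 mm foot, 88 mm high; origin at its underside.
- chisel: Bystander, leave alone: turning chisel lying flat, about 295 mm long, 26 mm wide, 22 mm high; origin at its underside, where blade and handle meet.
- brush: Bystander, leave alone: bench brush lying flat; origin at its underside.
Things that resemble listed ones, but are neither listed nor needed, are in the scene too. Leave any black or turquoise look-alike of the block alone.

How it is judged:
By the outcome, as a careful person would: the job done as asked, in the order asked, and still so for the second after the job is handed in, while the arm keeps its last pose, push and grip.
It also fails if it takes over 45 s, if anything falls off the work surface, if the arm or the gripper's body presses on something with over 40 N, if the wrist force passes 120 N, or if a joint passes its speed limit or range.

## Robot

A 6-joint arm with a two-finger parallel gripper is mounted at the origin on the work surface. World frame = base frame: x ahead of the robot, y to its left, z up, the work surface at z = 0. Lengths are in m, angles in rad, forces in N, time in s.
With the tool pointing down it reaches from about 0.4 to 0.825 m from the base axis. Payload 7 kg.
Tool frame: the origin (TCP) lies between the finger pads; the fingertips stand 8 mm ahead of it and the grasp point (between the pads) lies 11 mm behind it (arm.finger_overhang is the distance from the TCP to the fingertips, in m); z points along the fingers, y is the line along which they close (so a half turn about z gives the same grasp; the last joint's range is limited). The gripper opens to 88 mm and grips with 3 to 60 N. Pads are 19 mm wide; open, the fingers measure 130 mm over their backs; the gripper's body (78 mm by 193 mm) begins 47 mm behind the grasp point.
Start: joints at [-0.853, 0.359, 0.012, 0, -1.224, -0.288], TCP at [0.281, -0.614, 0.235] pointing down, gripper open.
Joint ranges: [-3.07, 3.07], [-1.43, 2.12], [-1.02, 1.25], [-3.03, 1.67], [-3.05, -0], [-3.03, 3.03]. Speed limits (rad/s): [2.39, 2.39, 3.01, 3.14, 3.14, 3.14].

## Interface

Orientations are given as [roll, pitch, yaw] about the fixed x, y, z axes, in that order (R = Rz(yaw) Ry(pitch) Rx(roll)).
In Python, from station import arm gives the robot as it stands.
- The arm moves only by the tool move_arm, never from a script. Its argument "rows" is text: rows parted by semicolons, each of 7 numbers parted by spaces: the turn, a rotation vector about the tool's x, y, z in degrees, then the shift along the tool's x, y, z in m, then the finger opening in m, from 0 to 0.0876. A call has 1 to 8 rows; each row shifts and turns the commanded pose from where the row before left it, along the tool's axes as they then stand; what a row does not reach is not made up. A row lasts 1/8 s, in which the tool goes at most 62.5 mm and 10.7 degrees, less where a joint would pass 70% of its speed; a pose out of reach is approached as far as the arm can. A call is refused whole if a number of a shift passes 0.0625 or a number of a turn 10.7, either way. A call with a gripper value outside its range is refused whole. The fingers move at their own pace and stop on an object; "squeeze" is the grip in N (left out, the last holds). Time passes only in rows, so rows that do not move let the fingers close. It gives the time, the measured TCP pose, the force, the opening and the grip force at its end, in the units of the state.
- arm.get_state(): the state, without advancing time (a new reading comes with each control period).
- arm.grab_frame(name): name is "scene" or "top" or "wrist"; returns (picture, depth): 400x640x3 uint8, blue, green, red; 400x640 float32, m along the optical axis (not along the pixel's ray), 0 where there is no reading.
- arm.camera_model(name): a dict with "mtx" (3x3 intrinsics, pixels), "camera_from_world" (4x4, takes a point from world to camera coordinates); the wrist camera has in their place "mount" (4x4, takes a point from camera to tool coordinates, whose origin is the TCP and whose axes are the flange's). Camera axes: x right, y down, z forward; pixel columns grow to the right and rows downward; lengths in m; the calibration is good to about 2 mm. A picture is of the moment at which its call begins: read the wrist's pose just before it. camera_model takes no time and is no camera call.
- arm.job_done(): hands the job in; it is judged then, once.
The state is a dict: "t": time; "q": joint angles; "qd": joint speeds; "joint_efforts": joint torques, N m; "eef_pos": TCP position; "ee_rot": TCP orientation; "force": force on the tool from outside, world axes, zero at the start; "moment": the same for the moment, N m; "width": finger opening in m; "gripper_force": force on a finger pad.
Only numpy, scipy, OpenCV 4.12 (cv2) and the standard library are available. Lean on these libraries where they do the work, as an engineer would, in place of code of your own. Each camera call takes 0.05 s, during which the arm holds its last target. There are 200 camera calls.

## Working session

There is one attempt and no reset: what is moved stays moved. The work goes in short steps, Python scripts to look and compute and a tool call to move; the robot and the scene stay as the last step left them, time stands still between calls to the robot, and variables do not carry over. Pictures are saved under pics/ and viewed, at most 10 in all, crops included, and the job is handed in when it is done.

Besides the shell and the picture viewer there is one more tool, called after ">>>" in YAML: its name, and indented under it one key for each argument. move_arm: Moves the arm, as the interface text tells. Its arguments: {"type":"object","properties":{"rows":{"type":"string"},"squeeze":{"type":"number"}},"required":["rows"]}

```bash
mkdir -p pics; ls; python3 - <<'E'
from station import arm
import cv2,numpy as np
for n in("scene","top"):
    im,d=arm.grab_frame(n); cv2.imwrite(f"pics/{n}0.png",im); np.savez(f"{n}0.npz",im=im,d=d)
    m=arm.camera_model(n); print(n,np.round(m["mtx"],1).tolist(),np.round(m["camera_from_world"],3).tolist())
s=arm.get_state(); print(s)
E
```

```text
pics
scene [[368.3, 0.0, 323.6], [0.0, 368.3, 198.8], [0.0, 0.0, 1.0]] [[-0.421, 0.907, 0.001, 0.187], [0.735, 0.342, -0.585, -0.28], [-0.531, -0.246, -0.811, 1.267], [0.0, 0.0, 0.0, 1.0]]
top [[490.6, 0.0, 325.4], [0.0, 490.6, 200.7], [0.0, 0.0, 1.0]] [[-0.011, -1.0, 0.008, 0.001], [-0.992, 0.01, -0.123, 0.509], [0.123, -0.01, -0.992, 1.531], [0.0, 0.0, 0.0, 1.0]]
{'t': 0.1, 'q': array([-8.52894332e-01,  3.59312518e-01,  1.11564035e-02, -2.91649593e-04,
       -1.22405594e+00, -2.88096131e-01]), 'qd': array([-0.00048224, -0.00138814,  0.00250565,  0.00184783, -0.00055153,
        0.00049857]), 'joint_efforts': array([ 6.18360718e-04, -5.84162486e+01,  2.93752670e+01,  7.01551527e+00,
        1.01989068e-02, -3.63406184e-05]), 'eef_pos': array([ 0.28107323, -0.61324975,  0.23372374]), 'ee_rot': array([ 3.14015736e+00, -1.39399139e-04, -2.71188600e+00]), 'force': array([ 0.11144772, -0.17289335,  0.87757538]), 'moment': array([-0.06744496,  0.04249954,  0.03974125]), 'gripper_force': 0.0, 'width': 0.08746243655838777}
```

View pics/scene0.png

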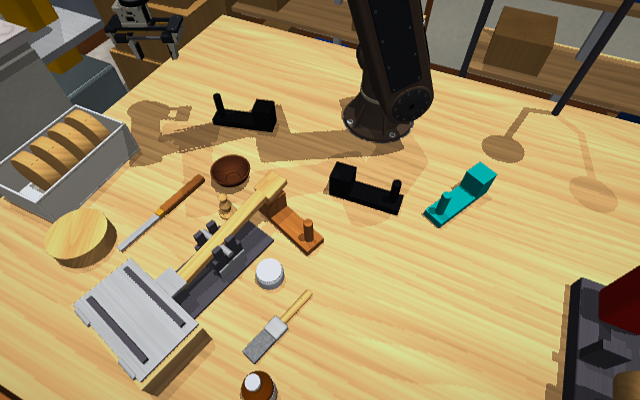

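View pics/top0.png

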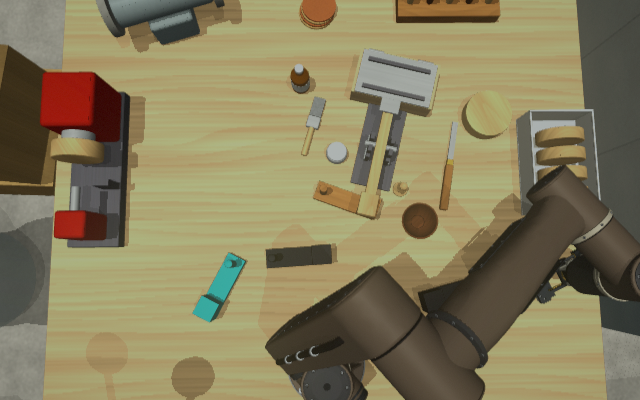

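Candidates for the stop block in the top view are the brown wood one (345,195), the black ones (300,256) and (430,300), and the turquoise one (220,288). I choose the brown wood one, since it sits under the lever pad with its peg at about (323,187). I'll check it in a crop.

```bash
cat > h.py <<'E'
import numpy as np,cv2
from station import arm
def world(n,d,us):
    m=arm.camera_model(n);K=m["mtx"];T=np.linalg.inv(m["camera_from_world"])
    u,v=us[...,0],us[...,1]
    p=np.stack([(u-K[0,2])/K[0,0]*d,(v-K[1,2])/K[1,1]*d,d,np.ones_like(d)],-1)
    return (p@T.T)[...,:3]
def cloud(n):
    z=np.load(n+"0.npz");d=z["d"].astype(float)
    v,u=np.mgrid[:400,:640]
    return z["im"],world(n,d,np.stack([u,v],-1).astype(float))
E
python3 - <<'E'
from h import *
im,P=cloud("top")
cv2.imwrite("pics/crop1.png",cv2.resize(im[90:230,290:450],None,fx=5,fy=4.28*5/4.28*0.85,interpolation=cv2.INTER_CUBIC))
for u,v in[(323,186),(322,183),(335,196),(318,195),(372,204),(362,207),(380,200),(375,186),(385,130),(388,100),(389,107),(337,152),(402,188),(420,220),(352,196)]: print(u,v,np.round(P[v,u],3))
E
```

```text
323 186 [0.545 0.004 0.108]
322 183 [0.567 0.006 0.025]
335 196 [ 0.524 -0.035  0.028]
318 195 [0.528 0.019 0.027]
372 204 [ 0.486 -0.142  0.125]
362 207 [ 0.477 -0.112  0.132]
380 200 [ 0.503 -0.171  0.087]
375 186 [ 0.541 -0.153  0.122]
385 130 [ 0.722 -0.192  0.092]
388 100 [ 0.819 -0.204  0.09 ]
389 107 [ 0.795 -0.206  0.095]
337 152 [ 0.663 -0.042  0.049]
402 188 [ 0.541 -0.242  0.076]
420 220 [ 0.447 -0.309  0.006]
352 196 [ 0.524 -0.089  0.028]
```

View pics/crop1.png

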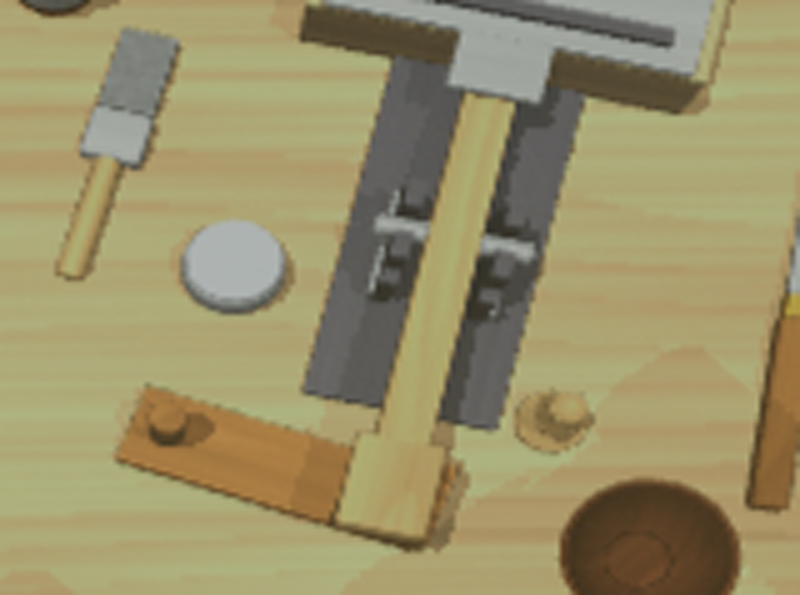

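The crop shows the brown block with its tall end under the pad (crop 395,490) and its peg at (168,425). The free foot between them is at about (260,460). Next I'll fit the axes.

```bash
python3 - <<'E'
from h import *
im,P=cloud("top")
hsv=cv2.cvtColor(im,cv2.COLOR_BGR2HSV)
print(hsv[196,335],hsv[204,372],hsv[230,330])
def sel(x0,x1,y0,y1,z0,z1):
    return (P[...,0]>x0)&(P[...,0]<x1)&(P[...,1]>y0)&(P[...,1]<y1)&(P[...,2]>z0)&(P[...,2]<z1)
def rect(n,m):
    q=P[m]; r=cv2.minAreaRect(q[:,:2].astype(np.float32)); print(n,len(q),np.round(q.mean(0),4),np.round(r[0],4),np.round(r[1],4),r[2]); print(np.round(cv2.boxPoints(r),3).tolist())
rect("foot",sel(.45,.6,-.1,.05,.018,.035))
rect("pegtop",sel(.5,.6,-.03,.04,.095,.115))
rect("pad",sel(.44,.53,-.2,-.09,.115,.14))
rect("bar",sel(.55,.75,-.2,-.13,.08,.15))
rect("flap",sel(.75,1,-.4,-.05,.08,.11))
E
```

```text
[ 17 156 168] [ 21 114 175] [ 29  76 174]
foot 704 [ 0.5224 -0.0405  0.0255] [ 0.5245 -0.0406] [0.1433 0.0611] 69.91513061523438
[[0.47099998593330383, -0.09700000286102295], [0.5289999842643738, -0.11800000071525574], [0.578000009059906, 0.01600000075995922], [0.5199999809265137, 0.03700000047683716]]
pegtop 48 [0.5401 0.0032 0.1056] [0.5409 0.0021] [0.0214 0.0222] 89.23113250732422
[[0.5299999713897705, -0.00800000037997961], [0.5519999861717224, -0.008999999612569809], [0.5519999861717224, 0.013000000268220901], [0.5299999713897705, 0.013000000268220901]]
pad 472 [ 0.4892 -0.1301  0.1262] [ 0.4928 -0.131 ] [0.0561 0.0819] 76.54120635986328
[[0.44600000977516174, -0.14900000393390656], [0.5260000228881836, -0.1679999977350235], [0.5389999747276306, -0.11299999803304672], [0.45899999141693115, -0.09399999678134918]]
bar 839 [ 0.65   -0.1654  0.1014] [ 0.6501 -0.1655] [0.0688 0.1994] 89.33049011230469
[[0.550000011920929, -0.19900000095367432], [0.7490000128746033, -0.20100000500679016], [0.75, -0.13199999928474426], [0.5509999990463257, -0.12999999523162842]]
flap 3992 [ 0.8833 -0.2279  0.0948] [ 0.8572 -0.2221] [0.2604 0.2293] 76.34123992919922
[[0.7149999737739563, -0.32199999690055847], [0.9380000233650208, -0.37599998712539673], [0.9990000128746033, -0.12300000339746475], [0.7770000100135803, -0.0689999982714653]]
```

Fits agree with the spec:
- Peg top is at (0.540, 0.003, 0.106).
- Block +y points along 70°, with the tall end at about (0.489, -0.138).
- Pad centre is at about (0.487, -0.130), and the lever direction is -13.5°.

Plan: go over the foot at about 110 mm along block +y, tool yaw -1.92, with the fingers opened 14 mm to cradle the peg, and push along tool -x.

>>> move_arm:
  rows: "0 0 0 -0.042 0.0385 0 0.014;0 0 0 -0.042 0.0385 0 0.014;0 0 0 -0.042 0.0385 0 0.014;0 0 0 -0.042 0.0385 0 0.014;0 0 0 -0.042 0.0385 0 0.014;0 0 0 -0.042 0.0385 0 0.014;0 0 0 -0.042 0.0385 0 0.014;0 0 0 -0.042 0.0385 0 0.014"
  squeeze: 20

```text
t: 1.1
eef_pos: [0.4586, -0.1918, 0.2346]
ee_rot: [3.142, 0.0, -2.712]
force: [0.7, -0.6, 0.3]
width: 0.016
gripper_force: 0.0
```

>>> move_arm:
  rows: "0 0 0 -0.042 0.0385 0 0.014;0 0 0 -0.042 0.0385 0 0.014;0 0 0 -0.042 0.0385 0 0.014;0 0 -9.1 0 0 0 0.014;0 0 -9.1 0 0 0 0.014;0 0 -9.1 0 0 0 0.014;0 0 -9.1 0 0 0 0.014;0 0 -9.1 0 0 0 0.014"

```text
t: 2.1
eef_pos: [0.5245, -0.0361, 0.2342]
ee_rot: [3.141, -0.0, -1.912]
force: [0.9, -0.6, -0.5]
width: 0.0142
gripper_force: 0.0
```

```bash
python3 - <<'E'
from h import *
s=arm.get_state(); print(s["t"],s["eef_pos"],s["ee_rot"],s["width"],s["force"])
im,d=arm.grab_frame("wrist"); cv2.imwrite("pics/w1.png",im)
m=arm.camera_model("wrist");K=m["mtx"]
from scipy.spatial.transform import Rotation as R
v,u=np.mgrid[:400,:640];d=d.astype(float)
p=np.stack([(u-K[0,2])/K[0,0]*d,(v-K[1,2])/K[1,1]*d,d],-1)
M=m["mount"];p=p@M[:3,:3].T+M[:3,3]
P=p@R.from_euler("xyz",s["ee_rot"]).as_matrix().T+s["eef_pos"]
np.savez("w1.npz",P=P)
def rep(n,x0,x1,y0,y1,z0,z1):
    q=P[(d>0)&(P[...,0]>x0)&(P[...,0]<x1)&(P[...,1]>y0)&(P[...,1]<y1)&(P[...,2]>z0)&(P[...,2]<z1)]
    if len(q)<5: print(n,len(q));return
    r=cv2.minAreaRect(q[:,:2].astype(np.float32)); print(n,len(q),np.round(q.mean(0),4),np.round(r[0],4),np.round(r[1],4),r[2])
rep("peg",.5,.6,-.03,.04,.098,.112)
rep("foot",.45,.6,-.1,.05,.018,.032)
rep("pad",.44,.53,-.2,-.09,.115,.14)
E
```

```text
2.1 [ 0.52447899 -0.03605734  0.23422076] [ 3.14091351e+00 -2.68158224e-04 -1.91241735e+00] 0.014241736608622982 [ 0.92819191 -0.62320241 -0.48365789]
peg 384 [0.5397 0.0008 0.1034] [0.5398 0.0015] [0.0222 0.0223] 25.306955337524414
foot 4496 [ 0.5218 -0.0453  0.024 ] [ 0.5249 -0.0394] [0.138  0.0601] 69.50247192382812
pad 6474 [ 0.4897 -0.1323  0.1254] [ 0.4931 -0.1323] [0.056  0.0832] 75.90668487548828
```

View pics/w1.png

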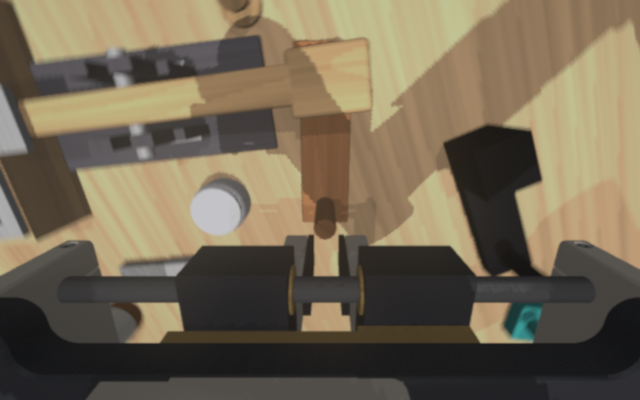

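The wrist view agrees: peg at (325,218), foot running up to the pad at (330,75), and the fingers in line with the peg. The peg is 40 mm ahead and 1 mm off line. I descend with the tips over the foot, keeping the gripper body above the peg top.

>>> move_arm:
  rows: "0 0 0 0 0 0.045 0.014;0 0 0 0 0 0.045 0.014;0 0 0 0 0 0.045 0.014;0 0 0 0 0 0.03 0.014;0 0 0 0 0 0.014 0.014;0 0 0 0 0 0 0.014"

```text
t: 2.9
eef_pos: [0.5244, -0.0362, 0.0551]
ee_rot: [3.14, -0.001, -1.919]
force: [0.2, 0.1, 1.1]
width: 0.0141
gripper_force: 0.0
```

>>> move_arm:
  rows: "0 0 0 -0.008 0.001 0 0.014;0 0 0 -0.006 0 0 0.014;0 0 0 -0.004 0 0 0.014;0 0 0 -0.004 0 0 0.014;0 0 0 -0.004 0 0 0.014;0 0 0 -0.004 0 0 0.014"

```text
t: 3.65
eef_pos: [0.5338, -0.0076, 0.0555]
ee_rot: [3.141, -0.001, -1.918]
force: [-2.1, -2.5, 2.0]
width: 0.0141
gripper_force: 1.4
```

In contact, with about 3 N on the peg. I keep sliding.

>>> move_arm:
  rows: "0 0 0 -0.006 0 0 0.014;0 0 0 -0.006 0 0 0.014;0 0 0 -0.006 0 0 0.014;0 0 0 -0.006 0 0 0.014;0 0 0 -0.006 0 0 0.014;0 0 0 -0.006 0 0 0.014;0 0 0 -0.006 0 0 0.014;0 0 0 -0.006 0 0 0.014"

```text
t: 4.65
eef_pos: [0.5504, 0.038, 0.0555]
ee_rot: [3.142, -0.0, -1.918]
force: [-0.6, -2.0, -0.1]
width: 0.0138
gripper_force: 1.0
```

>>> move_arm:
  rows: "0 0 0 -0.006 0 0 0.014;0 0 0 -0.006 0 0 0.014;0 0 0 -0.006 0 0 0.014;0 0 0 -0.006 0 0 0.014;0 0 0 -0.006 0 0 0.014;0 0 0 -0.006 0 0 0.014;0 0 0 -0.004 0 0 0.014;0 0 0 -0.002 0 0 0.014"

```text
t: 5.65
eef_pos: [0.5647, 0.0773, 0.0555]
ee_rot: [3.142, -0.0, -1.918]
force: [-0.5, -2.1, 0.2]
width: 0.0138
gripper_force: 1.0
```

```bash
python3 - <<'E'
from h import *
s=arm.get_state(); print(s["t"],s["eef_pos"],s["force"])
for n in ["scene"]:
    im,d=arm.grab_frame(n); cv2.imwrite(f"pics/{n}2.png",cv2.resize(im[150:320,150:400],None,fx=3,fy=3))
E
```

```text
5.65 [0.56468925 0.07731045 0.05554083] [-0.52381083 -2.05818976  0.16792323]
```

View pics/scene2.png

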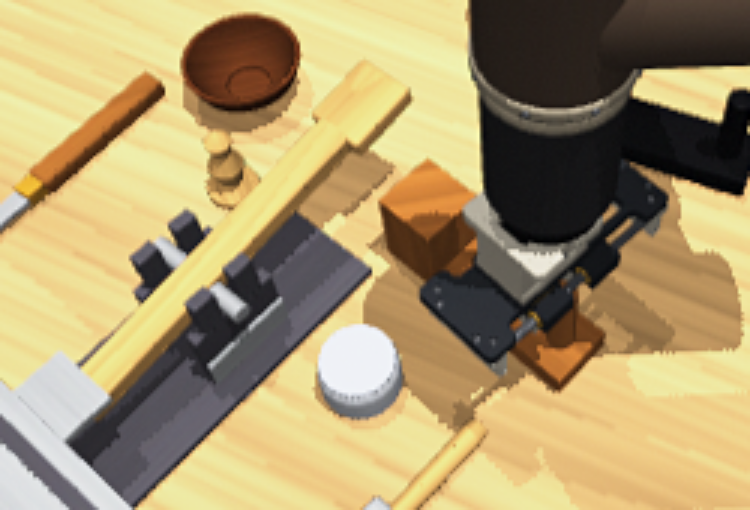

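The block has slid about 99 mm. Its tall end (crop 430,220) is well clear of the pad (crop 365,105), still flat on the bench, and the bystanders look untouched. Back off, rise, and go over the pad.

>>> move_arm:
  rows: "0 0 0 0.01 0 0 0.014;0 0 0 0.01 0 0 0.014;0 0 0 0 0 -0.045 0;0 0 0 0 0 -0.045 0;0 0 0 0 0 -0.045 0;0 0 0 0 0 -0.045 0;0 0 0 0.05 0.0005 0 0;0 0 0 0.05 0.0005 0 0"

```text
t: 6.7
eef_pos: [0.5223, -0.0365, 0.2362]
ee_rot: [-3.14, 0.001, -1.917]
force: [1.4, -0.0, -0.1]
width: 0.0009
gripper_force: 0.0
```

>>> move_arm:
  rows: "0 0 0 0.05 0.0005 0 0;0 0 0 0.05 0.0005 0 0;0 0 -6 0 0 0 0;0 0 0 0 0 0 0"

```text
t: 7.2
eef_pos: [0.4874, -0.1301, 0.2357]
ee_rot: [-3.141, 0.0, -1.815]
force: [0.2, -0.8, -1.0]
width: 0.0005
gripper_force: 0.0
```

```bash
python3 - <<'E'
from h import *
s=arm.get_state(); print(s["t"],s["eef_pos"],s["ee_rot"],s["force"],s["width"])
im,d=arm.grab_frame("wrist"); cv2.imwrite("pics/w3.png",im)
im,d=arm.grab_frame("top"); np.savez("top0.npz",im=im,d=d)
_,P=cloud("top")
q=P[(P[...,0]>.45)&(P[...,0]<.65)&(P[...,1]>-.05)&(P[...,1]<.16)]
for z0,z1 in((.075,.093),(.018,.033),(.097,.112)):
    r=q[(q[:,2]>z0)&(q[:,2]<z1)]; print(z0,len(r),np.round(r.mean(0),3),np.round(r.min(0),3)) if len(r) else 0
E
```

```text
7.2 [ 0.48738377 -0.13007493  0.23574856] [-3.14098418e+00  3.89881573e-04 -1.81528254e+00] [ 0.17068392 -0.7649017  -1.01979334] 0.0005010110987667392
0.018 5 [ 0.646 -0.017  0.025] [ 0.642 -0.02   0.02 ]
```

View pics/w3.png

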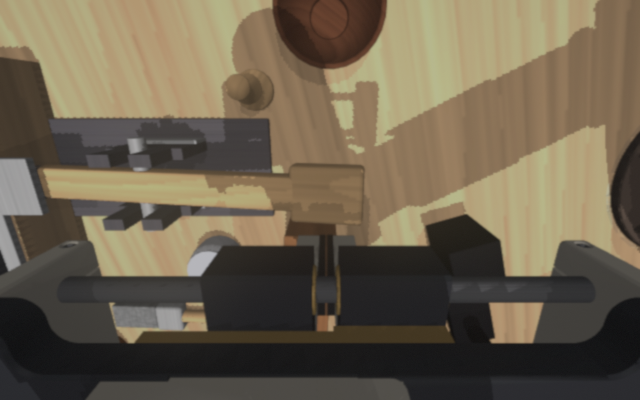

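The wrist view shows the lever aligned with the finger line, the pad at (327,193) under the fingers in perspective, and the finial and bowl well clear. I press down.

>>> move_arm:
  rows: "0 0 0 0 0 0.04 0;0 0 0 0 0 0.04 0;0 0 0 0 0 0.008 0;0 0 0 0 0 0.006 0;0 0 0 0 0 0.006 0;0 0 0 0 0 0.006 0;0 0 0 0 0 0.006 0;0 0 0 0 0 0.006 0"

```text
t: 8.3
eef_pos: [0.4875, -0.1292, 0.1187]
ee_rot: [3.142, -0.0, -1.813]
force: [-5.9, 2.0, 9.5]
width: 0.0005
gripper_force: 4.6
```

>>> move_arm:
  rows: "0 0 0 0 0 0.006 0;0 0 0 0 0 0.006 0;0 0 0 0 0 0.006 0;0 0 0 0 0 0.006 0;0 0 0 0 0 0.006 0;0 0 0 0 0 0.006 0"

```text
t: 9.05
eef_pos: [0.4869, -0.1292, 0.0824]
ee_rot: [3.14, -0.0, -1.813]
force: [-6.9, 2.3, 10.7]
width: 0.0002
gripper_force: 5.4
```

>>> move_arm:
  rows: "0 0 0 0 0 0.006 0;0 0 0 0 0 0.006 0;0 0 0 0 0 0.006 0;0 0 0 0 0 0.006 0;0 0 0 0 0 0.005 0"

```text
t: 9.68
eef_pos: [0.4905, -0.1293, 0.0545]
ee_rot: [-3.137, 0.001, -1.812]
force: [1.1, -2.2, 10.1]
width: 0.0005
gripper_force: 4.7
```

>>> move_arm:
  rows: "0 0 0 0 0 0.003 0;0 0 0 0 0 0.002 0;0 0 0 0 0 0 0"

```text
t: 10.05
eef_pos: [0.4914, -0.1293, 0.0499]
ee_rot: [-3.135, 0.001, -1.812]
force: [2.2, -0.7, 6.8]
width: 0.0005
gripper_force: 3.2
```

```bash
python3 - <<'E'
from h import *
s=arm.get_state(); print(s["t"],s["eef_pos"],s["force"])
im,d=arm.grab_frame("scene"); cv2.imwrite("pics/s4.png",cv2.resize(im[150:390,60:350],None,fx=2.4,fy=2.4)); np.savez("scene0.npz",im=im,d=d)
E
```

```text
10.05 [ 0.49143378 -0.12933298  0.04985763] [ 2.24984713 -0.74320536  6.79226509]
```

View pics/s4.png

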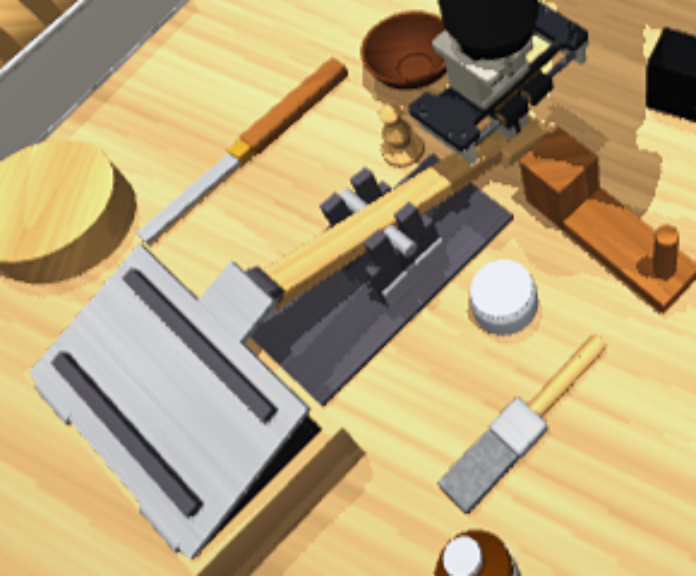

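The flap is rising (crop 170,400), the axle is seated in its slots (380,220), and the block sits apart at (570,190). I keep pressing to the stop.

>>> move_arm:
  rows: "0 0 0 0 0 0.003 0;0 0 0 0 0 0.002 0;0 0 0 0 0 0 0"

```text
t: 10.48
eef_pos: [0.4919, -0.1292, 0.045]
ee_rot: [-3.134, 0.001, -1.812]
force: [2.9, -1.5, 8.4]
width: 0.0005
gripper_force: 3.3
```

>>> move_arm:
  rows: "0 0 0 0 0 0.003 0;0 0 0 0 0 0 0"

```text
t: 10.72
eef_pos: [0.4921, -0.1293, 0.0439]
ee_rot: [-3.133, 0.001, -1.811]
force: [-4.0, 0.7, 29.8]
width: 0.0005
gripper_force: 15.2
```

The lever has bottomed: the force jumped to 30 N. I ease off slightly and verify the lip height.

>>> move_arm:
  rows: "0 0 0 0 0 -0.0007 0;0 0 0 0 0 0 0;0 0 0 0 0 0 0;0 0 0 0 0 0 0"

```text
t: 11.22
eef_pos: [0.4921, -0.1293, 0.044]
ee_rot: [-3.133, 0.001, -1.811]
force: [-2.4, -1.0, 23.7]
width: 0.0007
gripper_force: 11.2
```

```bash
python3 - <<'E'
from h import *
im,d=arm.grab_frame("scene"); np.savez("scene0.npz",im=im,d=d)
s=arm.get_state(); print(s["t"],s["eef_pos"],s["force"])
_,P=cloud("scene")
# station frame: x along lever
ex=np.array([.972,-.236]);ey=np.array([.236,.972]);o=np.array([.671,-.175])
a=(P[...,:2]-o)@ex;b=(P[...,:2]-o)@ey
for a0 in np.arange(.11,.34,.02):
    m=(a>a0)&(a<a0+.02)&(abs(b)<.025)&(P[...,2]>.03); print(round(a0+.01,2),m.sum(),np.round(np.median(P[m][:,2]),4) if m.any() else 0)
for a0 in np.arange(-.25,-.08,.02):
    m=(a>a0)&(a<a0+.02)&(abs(b)<.012)&(P[...,2]<.12); print(round(a0+.01,2),m.sum(),np.round(np.median(P[m][:,2]),4) if m.any() else 0)
m=(b>.02)&(b<.15)&(a>-.25)&(a<-.1)&(P[...,2]>.078)&(P[...,2]<.09); print("tall",m.sum(),P[m].mean(0),b[m].min(),b[m].max())
m=(P[...,0]>.53)&(P[...,0]<.62)&(P[...,1]>.06)&(P[...,1]<.13)&(P[...,2]>.1)&(P[...,2]<.11);print("peg",m.sum(),P[m].mean(0))
E
```

```text
11.275 [ 0.49206497 -0.1293189   0.04399043] [-3.73816292  0.15318023 23.30483006]
0.12 206 0.1485
0.14 217 0.1514
0.16 270 0.1433
0.18 223 0.1396
0.2 232 0.1303
0.22 227 0.1226
0.24 239 0.1158
0.26 254 0.1096
0.28 225 0.1118
0.3 171 0.0949
0.32 0 0
0.34 0 0
-0.24 46 0.0004
-0.22 16 0.0216
-0.2 21 0.0306
-0.18 30 0.0469
-0.16 71 0.0431
-0.14 67 0.0444
-0.12 44 0.0102
-0.1 101 0.0596
-0.08 102 0.0658
tall 507 [ 0.52965754 -0.04686011  0.08506093] 0.05838817428104239 0.1215362552134016
peg 77 [0.57276487 0.09567995 0.10461317]
```

The lip is at about 0.153 m, roughly 60 mm up. The block's nearest edge is at 58 mm against the pad's 28 mm half width. It is flat on the bench (peg top at 0.105 m, tall top at 0.085 m), and the lever is held with a steady 23 N. Handing in.

```bash
python3 -c "
from station import arm
print(arm.job_done())"
```

```text
the job is handed in; nothing more can be done
None
```

The job is handed in: I slid the stop block about 99 mm clear of the pad, and the fingers are holding the lever fully down with about 23 N and the flap raised about 60 mm at its lip.

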